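# Weigh a drying sample on the sprung balance

### The arm

A 7-joint arm with a two-finger parallel gripper is mounted at the origin on the work surface. World frame = base frame: x ahead of the robot, y to its left, z up, the work surface at z = 0. Lengths are in m, angles in degrees, forces in N, time in s.
With the tool pointing down it reaches from about 0.35 to 0.775 m from the base axis. Payload 3.1 kg.
Tool frame: the origin (TCP) lies on the centre line of the jaws, within the pads' length; the fingertips stand 17 mm ahead of it and the grasp point (between the pads) lies 2 mm behind it (robot.tip_reach is the distance from the TCP to the fingertips, in m); z points along the fingers, y is the line along which they close (so a half turn about z gives the same grasp; the last joint's range is limited). The gripper opens to 85 mm and grips with 20 to 120 N. Pads are 22 mm wide; open, the fingers measure 114 mm over their backs; the gripper's body (76 mm by 85 mm) begins 54 mm behind the grasp point. The pads swing forward as they close: fully open they stand 13 mm farther back than shut.
Start: joints at [69.345, 17.813, 0.802, 86.603, -0.252, 75.585, -1.558], TCP at [0.172, -0.522, 0.248] pointing down, gripper open.
Joint ranges: [-154.91, 154.91], [-16.99, 109.72], [-72.82, 74.43], [7.12, 147.25], [-82.49, 262.49], [11.32, 116.49], [-174.64, 174.64]. Speed limits (degrees/s): [159.86, 159.86, 180, 180, 180, 180, 180].

### API

Orientations are given as [roll, pitch, yaw] about the fixed x, y, z axes, in that order (R = Rz(yaw) Ry(pitch) Rx(roll)).
In Python, from station import robot, fingers, vision, workorder, recognise gives the robot as it stands. Calls block until the motion is done:
- robot.move_to(position, orientation): joint-space move of the TCP to a pose.
- robot.line_to(position, orientation=None, velocity=0.15, f_stop=None): straight line of the TCP; orientation=None keeps the orientation; velocity is the mean speed in m/s. With f_stop (N) it stops when the force on the tool has changed by that much, and returns True; else False.
- robot.move_j(angles): joint-space move.
- fingers.gripper_to(opening, force=None): opening from 0.0 (shut) to 1.0 (fully open); force is the grip in N (None keeps the last); returns when the fingers have stopped.
- robot.pause(seconds).
- robot.inverse_kinematics(position, orientation): joint angles nearest the present ones, or None.
- vision.grab_frame(name): name is "side" or "top" or "wrist"; returns the picture (420x560x3 uint8, red, green, blue); there is no depth.
- vision.calibration(name): a dict with "mtx" (3x3 intrinsics, pixels), "k1" (the pictures are not rectified: a ray, as slopes to the right and down, at radius r is drawn at 1 + k1 r^2 times it, then the intrinsics apply), "extrinsics" (4x4, takes a point from world to camera coordinates); the wrist camera has in their place "T_tool_cam" (4x4, takes a point from camera to tool coordinates, whose origin is the TCP and whose axes are the flange's). Camera axes: x right, y up, looking along -z (the intrinsics and any distortion apply to the point x, -y, -z); pixel columns grow to the right and rows downward; lengths in m; the calibration is good to about 2 mm. A picture is of the moment at which its call begins: read the wrist's pose just before it. calibration takes no time and is no camera call.
A pose or a line that the arm cannot do raises robot.PlanningError and nothing moves.
- workorder.close_job(): hands the job in; it is judged then, once.
Trained networks look in the newest picture that a camera, given by its name, has taken for a name from the list of things; names that differ only in an ending like _2 or _b are one class to them, and where a whole thing is asked for, a point or a joint stands for the part that bears it (a point fixed in the world has none). Each returns a list of dicts, best first, with "p" (0 to 1); they miss things now and then, are a little off and sometimes report something else, mostly with a low value. They report only what shows in the picture. A call takes as long as a camera call. They do not tell look-alikes from the thing itself.
- recognise(label, camera): "rect" ([centre column, centre row, width, height] in pixels, round what is visible of it).
Readings, each from a call of its own:
- robot.current_time_s(): time.
- robot.current_joint_positions(): joint angles.
- robot.current_dq(): joint speeds.
- robot.current_joint_torque(): joint torques, N m.
- robot.current_tool_pos(): TCP position.
- robot.current_eef_rot(): TCP orientation.
- robot.current_contact_force(): force on the tool from outside, world axes, zero at the start.
- robot.current_torque(): the same for the moment, N m.
- robot.current_finger_gap(): opening from 0.0 (shut) to 1.0 (fully open).
- robot.current_gripper_force(): force on a finger pad.
Only numpy, scipy, OpenCV 4.12 (cv2) and the standard library are available. Lean on these libraries where they do the work, as an engineer would, in place of code of your own. Each camera call takes 0.05 s, during which the arm holds its last target. There are 200 camera calls.

### The job

Take the dark, blue-topped sample board out of the drying rack and hang it by its hole on the balance's sprung hook, slowly easing its weight onto the spring so that the hook neither drops nor springs up when you let go. When the hook has come to rest with the board hanging freely on it, press the orange hold button to take the reading and let the button come back up. Leave the pale boards, the hammer and the glue bottle where they are.

Things in the scene. Friction and masses are not known exactly. Their poses are not given: they have to be found in the camera images.
- sample: Dark brown wooden board with blue-painted top end, 64 mm wide (y), 20 mm thick (x), 175 mm tall (z), 100 to 240 g. Origin: centre of its underside. A round hole, 34 mm across, goes through its thickness, centre 110 mm above the underside; the 48 mm of solid wood above the hole can be gripped across the thickness. It stands upright in one of the rack's three pockets.
- sample_hole (a point): Centre of the hole in the sample board, at mid thickness, 110 mm above its underside; x runs through the hole, z up the board.
- pine_a: Pale wooden board without paint, same size and shape as the sample, standing in another pocket of the rack; leave it. Origin: centre of its underside.
- pine_b: The second pale board, same as the first; leave it.
- rack: Wooden drying rack, fixed, 100 mm (x) by 275 mm (y) and 45 mm high, with three pockets in a row along its y, 85 mm apart; the pocket floors are 15 mm above the bench and the pockets 30 mm deep, 2 mm wider than the boards on each side. Boards leave straight up. Origin: centre of its underside; its x is the boards' thickness direction.
- balance: Spring balance, fixed: a green slotted column 281 mm high, 40 mm (x) by 70 mm (y), on a wooden baseboard 18 mm thick. Origin: on the bench under the column. The hook arm leaves the column towards the balance's own -x, 250 mm above the bench when unloaded. White plates with tick marks and a red pointer show the dip.
- hook (a joint): How far the sprung hook has dipped, m: 0 empty, stop at 0.080; it moves straight down. Spring 35 N/m (1 N dips it 29 mm), lightly damped: it bounces for some seconds if load comes on or off suddenly. Moving faster than about 80 mm/s counts as a drop or a spring-up, so lower slowly and let go only when the spring carries the whole weight.
- saddle (a point): Where the load hangs: centre line of the level round arm (8 mm thick), 128 mm from the column axis; moves with the hook. x points along the arm to the column, z up. Towards -x the arm is level for 22 mm, then bends up into the tip: end 38 mm from here, 18 mm above the centre line. Towards +x a brass collar, 12 mm across, 16 mm off. The hole's centre of a hung board lies 13 mm below this point.
- hold_button (a joint): Travel of the orange hold button, m: 0 up, 0.006 fully down (5 N); springs back.
- hold_button_top (a point): Centre of the top face of the orange hold button, 32 mm across, pressed straight down; on the balance's baseboard, 145 mm to the side (-y) of the saddle.
- hammer: Hammer with a pale wooden handle, lying on the bench; leave it.
- glue: Yellow glue bottle with red cap, 60 mm across, 150 mm tall, standing on the bench; leave it.
Not all that is in view belongs to the job. What is shaped like the sample but purple is not meant.

How it is judged:
By the outcome, as a careful person would: the job done as asked, in the order asked, and still so for the second after the job is handed in, with the robot touching nothing.
It also fails if it takes over 72 s, if anything falls off the work surface, if the arm or the gripper's body presses on something with over 40 N, if the wrist force passes 120 N, or if a joint passes its speed limit or range.

## Working session

There is one attempt and no reset: what is moved stays moved. The work goes in short steps, each a Python script; the robot and the scene stay as the last script left them, time stands still between calls to the robot, and variables do not carry over. Pictures are saved under pics/ and viewed, at most 13 in all, crops included, and the job is handed in when it is done.

```bash
mkdir -p pics; python3 - <<'E'
from station import robot, fingers, vision, workorder, recognise
import cv2, numpy as np
a=[]
for n in("side","top"):
    im=vision.grab_frame(n); cv2.imwrite(f"pics/{n}0.png",im[:,:,::-1]); 
    c=vision.calibration(n); print(n,np.round(c["mtx"],1).tolist(),c["k1"],np.round(c["extrinsics"],4).tolist())
    for l in("sample","sample_hole","rack","balance","hook","saddle","hold_button","hold_button_top"):
        try: print(l,[(np.round(d["rect"],1).tolist(),round(d["p"],2)) for d in recognise(l,n)])
        except Exception as e: print(l,e)
print(vision.calibration("wrist"),robot.current_time_s(),robot.current_eef_rot())
E
```

```text
side [[452.7, 0.0, 281.1], [0.0, 452.7, 207.9], [0.0, 0.0, 1.0]] 0.007689819461952418 [[0.8767, -0.481, -0.0012, -0.569], [0.3344, 0.6078, 0.7203, -0.3358], [-0.3458, -0.6318, 0.6937, -1.0309], [0.0, 0.0, 0.0, 1.0]]
sample [([233.4, 221.7, 31.1, 62.6], 0.61), ([203.9, 193.6, 18.0, 52.1], 0.56)]
sample_hole [([203.6, 193.4, 15.9, 51.8], 0.96), ([236.0, 223.9, 28.4, 60.7], 0.84)]
rack [([322.0, 361.1, 10.4, 15.0], 0.7), ([201.9, 203.3, 50.3, 72.0], 0.62)]
balance []
hook [([298.0, 244.3, 60.7, 36.3], 0.86), ([244.8, 164.9, 21.6, 46.8], 0.38)]
saddle [([297.0, 243.5, 59.7, 37.7], 0.57)]
hold_button [([245.6, 164.2, 18.3, 48.7], 0.65), ([322.9, 359.4, 10.1, 19.3], 0.6)]
hold_button_top [([322.1, 359.4, 15.1, 16.5], 0.45)]
top [[542.0, 0.0, 280.6], [0.0, 542.0, 210.1], [0.0, 0.0, 1.0]] -0.031018410683337057 [[0.0255, -0.9997, 0.0018, -0.0024], [0.994, 0.0255, 0.1066, -0.6504], [-0.1066, -0.001, 0.9943, -1.5831], [0.0, 0.0, 0.0, 1.0]]
sample [([254.5, 170.4, 45.2, 75.6], 0.72), ([216.1, 252.9, 30.7, 9.1], 0.5), ([260.1, 242.4, 12.9, 24.1], 0.49)]
sample_hole [([260.5, 239.2, 15.2, 25.5], 0
[... 178 characters left out ...]
[360.4, 230.9, 16.1, 59.5], 0.45)]
hold_button []
hold_button_top [([401.1, 243.8, 11.5, 12.3], 0.57)]
{'mtx': array([[371.2290641 ,   0.        , 274.03389921],
       [  0.        , 371.2290641 , 212.72638462],
       [  0.        ,   0.        ,   1.        ]]), 'k1': -0.08068425926703716, 'T_tool_cam': array([[-5.41141796e-04,  9.59252988e-01,  2.82548070e-01,
         7.17554034e-02],
       [ 9.99999598e-01,  3.17147649e-04,  8.38500678e-04,
         8.29864538e-04],
       [ 7.14724825e-04,  2.82548410e-01, -9.59252774e-01,
        -1.26285364e-01],
       [ 0.00000000e+00,  0.00000000e+00,  0.00000000e+00,
         1.00000000e+00]])} 0.9 [1.79998461e+02 1.40195406e-03 1.82683623e+01]
```

View pics/side0.png

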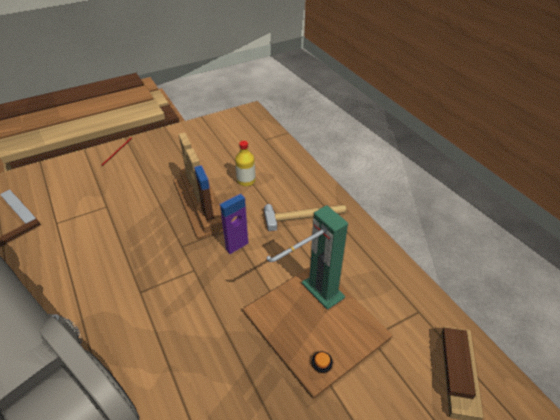

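View pics/top0.png

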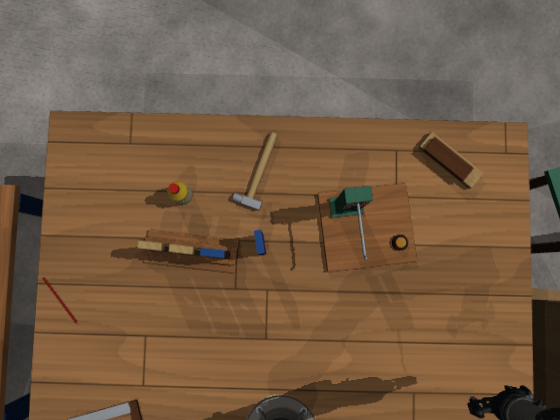

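The side view shows the sample (blue top over brown) at about (204,193), at the near end of the rack. The purple decoy is at (234,222), the hook tip near (268,259) and the button at (322,361). In the top view the sample's top is at (213,253), the decoy at (260,242), the hook arm runs (360,205)–(365,258), and the button is at (401,243).

```bash
cat > h.py <<'E'
from station import robot, fingers, vision, workorder, recognise
import cv2, numpy as np
from scipy.spatial.transform import Rotation as Ro
def cam(n,pose=None):
    c=vision.calibration(n)
    if n!="wrist": E=np.array(c["extrinsics"])
    else:
        T=np.eye(4);T[:3,:3]=Ro.from_euler("xyz",pose[1],degrees=True).as_matrix();T[:3,3]=pose[0]
        E=np.linalg.inv(T@np.array(c["T_tool_cam"]))
    return c["mtx"],c["k1"],E
def proj(C,P):
    K,k,E=C;p=E[:3,:3]@np.asarray(P,float)+E[:3,3];s=np.array([p[0],-p[1]])/-p[2]
    s=s*(1+k*(s@s));return K[:2,:2]@s+K[:2,2]
def ray(C,uv):
    K,k,E=C;u=cv2.undistortPoints(np.array([[uv]],float),K,np.array([k,0,0,0.]))[0,0]
    d=E[:3,:3].T@np.array([u[0],-u[1],-1]);return -E[:3,:3].T@E[:3,3],d
def atz(C,uv,z):
    o,d=ray(C,uv);return o+d*(z-o[2])/d[2]
def pose(): return np.array(robot.current_tool_pos()),np.array(robot.current_eef_rot())
def save(im,name,f=1,box=None):
    if box: im=im[box[1]:box[3],box[0]:box[2]]
    cv2.imwrite("pics/"+name,cv2.resize(im[:,:,::-1],None,fx=f,fy=f,interpolation=cv2.INTER_CUBIC))
E
python3 - <<'E'
from h import *
im=cv2.imread("pics/top0.png")[:,:,::-1]; save(im,"topc.png",2.6,(125,170,430,280))
T=cam("top");S=cam("side")
for n,uv,z in[("sample top",(213.5,253.3),.19),("decoy",(260,242),.19),("tip",(365.3,258),.268),("col top",(357,195),.281),("button",(401,243),.03),("pa",(150,245),.19),("pb",(181,249.5),.19)]:
    P=atz(T,uv,z);print(n,P.round(3),proj(S,P).round(0))
E
```

```text
sample top [0.513 0.191 0.19 ] [201. 174.]
decoy [0.546 0.067 0.19 ] [232. 198.]
tip [ 0.509 -0.203  0.268] [268. 257.]
col top [ 0.667 -0.179  0.281] [329. 217.]
button [ 0.561 -0.347  0.03 ] [322. 363.]
pa [0.53  0.362 0.19 ] [185. 139.]
pb [0.521 0.278 0.19 ] [192. 156.]
```

View pics/topc.png

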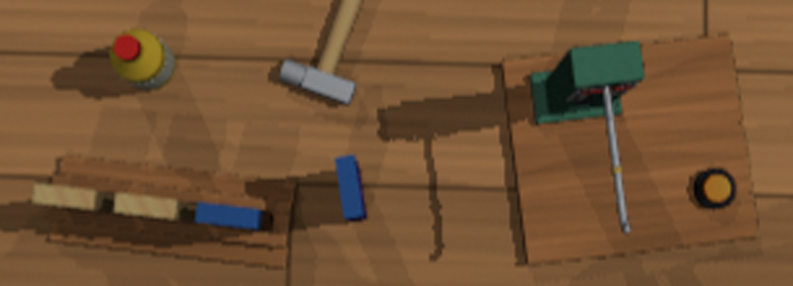

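```bash
python3 - <<'E'
from h import *
T=cam("top")
tip=atz(T,(366.2,258),.268);col=atz(T,(362.2,235.6),.25);st=atz(T,(358.3,206),.25);bt=atz(T,(125+715/2.6,170+188/2.6),.035)
a=(st-tip)[:2];b=np.degrees(np.arctan2(a[1],a[0]));print(tip,col,st,bt,"beta",b,"tip-col",np.linalg.norm((col-tip)[:2]))
for ps in(-95.7,84.3): print(ps,robot.inverse_kinematics([.513,.191,.27],[180,0,ps]),robot.inverse_kinematics([.513,.191,.42],[180,0,ps]))
for ps in(-90+b,90+b): print(ps,robot.inverse_kinematics([.47,-.2,.4],[180,0,ps]),robot.inverse_kinematics([.56,-.35,.05],[180,0,ps]))
E
```

```text
[ 0.50883559 -0.20561815  0.268     ] [ 0.56648272 -0.19762464  0.25      ] [ 0.64295056 -0.18677368  0.25      ] [ 0.56304459 -0.34278087  0.035     ] beta 7.998259216457707 tip-col 0.05819869328395162
-95.7 [ 19.21610674  28.0508049  -61.66262363  83.15912719  24.62897736
  83.309694   131.88658235] [ 14.36713805  25.89408468 -61.77917825  63.09073433  23.24961093
 102.88494559 134.95803293]
84.3 [ 11.29928998  23.07229855 -47.12308278  83.4215407   16.91241832
  80.82223452 -41.91387796] [ 15.97855997  27.42722034 -66.18397646  63.03161176  25.70443534
 103.69484376 -46.77951662]
-82.00174078354229 [  28.51743542   11.81221571   -9.43351979   73.52681192    1.92954231
   94.8135971  -152.55956149] [  25.49463468   39.78368589    8.04297252   81.68138873   -5.99846997
   58.9523601  -137.20768611]
97.99825921645771 [ 43.24327568  13.4072948  -28.90480908  72.95165596   6.46203226
  95.22815228  23.59299408] [ 42.44818409  41.28997823 -19.34015381  80.8435673   14.56801852
  60.32155336  28.34036445]
```

```bash
python3 - <<'E'
from h import *
robot.line_to([.20,-.50,.43],velocity=.3)
fingers.gripper_to(.6)
robot.move_to([.513,.191,.43],[180,0,84.3])
robot.line_to([.513,.191,.30],velocity=.2)
p=pose();im=vision.grab_frame("wrist");save(im,"w1.png")
C=cam("wrist",p);print(p,robot.current_time_s(),robot.current_contact_force(),proj(C,(.513,.191,.19)))
print(recognise("sample","wrist"))
E
```

```text
(array([0.51351543, 0.19132624, 0.30116852]), array([ 1.79919853e+02, -8.14377290e-02,  8.42713574e+01])) 5.625 [ 0.02248902 -0.10948976  0.22696805] [272.84172423 215.32250927]
[{'rect': [273.9, 194.4, 30.6, 118.9], 'p': 0.66}, {'rect': [314.2, 305.7, 61.4, 120.8], 'p': 0.62}]
```

View pics/w1.png

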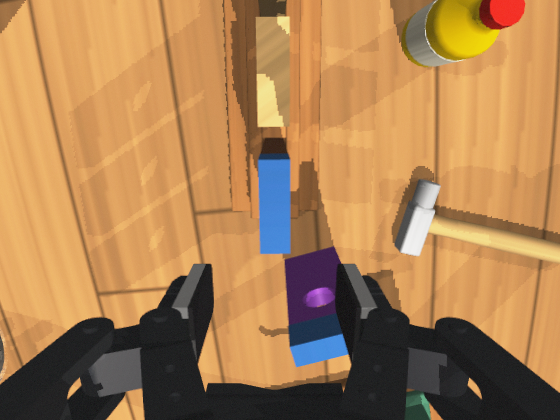

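The wrist view shows the sample's blue top spanning columns 260–290 and rows 158–253, centred near (274.5,205). The purple decoy is at (315,305), close to the fingers but below them.

```bash
python3 - <<'E'
from h import *
p=([0.51351543,0.19132624,0.30116852],[179.919853,-.081437,84.2713574]);C=cam("wrist",p)
for uv in((275,253),(275,158),(260,205),(290,205),(275,205.5)): print(atz(C,uv,.19).round(4))
im=cv2.imread("pics/w1.png")[:,:,::-1];save(im,"w1c.png",4,(225,120,325,265))
E
```

```text
[0.5117 0.1639 0.19  ]
[0.5183 0.229  0.19  ]
[0.5053 0.199  0.19  ]
[0.525 0.197 0.19 ]
[0.5151 0.1976 0.19  ]
```

View pics/w1c.png

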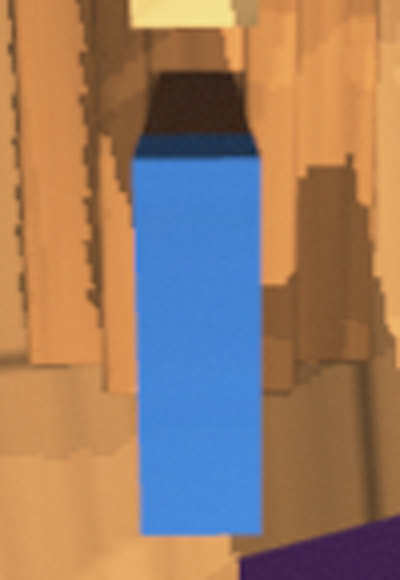

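The crop confirms the blue top face at full-image columns 259.5–290.5 and rows 159–253, with a yaw error below 1°. I'm grasping it at (0.515, 0.196).

```bash
python3 - <<'E'
from h import *
robot.move_to([.515,.196,.30],[180,0,84.3])
robot.line_to([.515,.196,.181],velocity=.12,f_stop=8)
F=lambda n=8:np.mean([robot.current_contact_force() for _ in range(n) if robot.pause(.02) is None],0).round(3)
print(pose(),F())
fingers.gripper_to(0.0,force=40)
print(robot.current_finger_gap(),robot.current_gripper_force(),pose()[0],F())
robot.line_to([.515,.196,.22],velocity=.08)
robot.line_to([.515,.196,.41],velocity=.25)
robot.pause(.3);print(F(),robot.current_finger_gap(),pose()[0],robot.current_time_s())
robot.move_to([.44,-.215,.41],[180,0,98])
robot.pause(.3);p=pose();im=vision.grab_frame("wrist");save(im,"w2.png")
im2=vision.grab_frame("side");save(im2,"s2.png",2,(150,100,400,380))
print(F(),p,robot.current_time_s());print(recognise("hook","wrist"),recognise("hold_button_top","wrist"))
C=cam("wrist",p);print([proj(C,q).round(0) for q in((.549,-.2,.25),(.509,-.2056,.268),(.563,-.343,.035))])
E
```

```text
(array([0.51544718, 0.19649803, 0.18187088]), array([ 1.79923908e+02, -6.25706215e-02,  8.43004044e+01])) nan
0.2263615435672367 39.512107372283936 [0.515141   0.19627128 0.1814063 ] nan
nan 0.22493803857461395 [0.5149373  0.1958674  0.40965796] 9.6917
nan (array([ 0.44032976, -0.21427862,  0.41002547]), array([ 1.79992844e+02, -2.50818872e-03,  9.80886668e+01])) 11.7667
[{'rect': [453.9, 195.9, 190.4, 65.7], 'p': 0.61}] [{'rect': [344.1, 256.7, 20.2, 20.8], 'p': 0.76}]
[array([410., 198.]), array([366., 204.]), array([345., 258.])]
  return _methods._mean(a, axis=axis, dtype=dtype,
  ret = ret.dtype.type(ret / rcount)
```

View pics/w2.png

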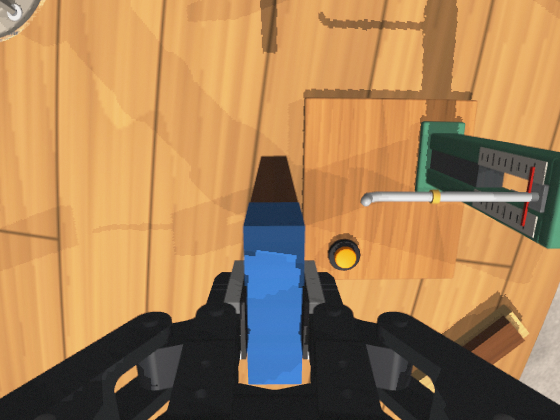

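View pics/s2.png

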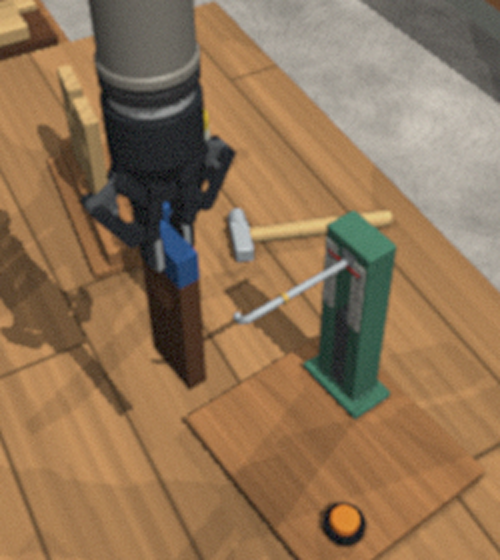

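The wrist view shows the hook tip at (367,200), collar at (436,197) and button at (345,257), all within about 4 px of prediction. The side view shows the board gripped upright in front of the hook.

```bash
cat >> h.py <<'E'
def F(n=8):
    o=[]
    for _ in range(n): robot.pause(.02);o.append(robot.current_contact_force())
    return np.mean(o,0).round(3)
E
python3 - <<'E'
from h import *
p=([0.44032976,-0.21427862,0.41002547],[179.992844,-.0025,98.0886668]);C=cam("wrist",p)
tip=atz(C,(367,200),.268);col=atz(C,(436.5,197),.25);e=atz(C,(525,197),.25);bt=atz(C,(345,258),.035)
a=(e-tip)[:2];print(tip,col,e,bt,np.degrees(np.arctan2(a[1],a[0])))
b=np.radians(8);u=np.array([np.cos(b),np.sin(b)]);n=np.array([-u[1],u[0]])
est=[tip[:2]+.038*u,col[:2]-.016*u,bt[:2]+.145*n];print(np.round(est,4),F(),robot.current_time_s())
E
```

```text
[ 0.50903249 -0.2023883   0.268     ] [ 0.57007068 -0.19576528  0.25      ] [ 0.64565401 -0.18472898  0.25      ] [ 0.56364245 -0.34361059  0.035     ] 7.36506152353787
[[ 0.5467 -0.1971]
 [ 0.5542 -0.198 ]
 [ 0.5435 -0.2   ]] [-0.033 -0.004 -1.285] 12.0
```

```bash
python3 - <<'E'
from h import *
b=np.radians(7.8);u=np.array([np.cos(b),np.sin(b),0]);S=np.array([.548,-.198,0]);Z=lambda z:np.array([0,0,z])
robot.move_to(S-.075*u+Z(.40),[180,0,97.8])
robot.line_to(S-.075*u+Z(.3165),velocity=.15)
f0=F();print(robot.line_to(S-.03*u+Z(.3165),velocity=.05,f_stop=2))
print(pose()[0],f0,F())
if abs(F()-f0).max()<1: print(robot.line_to(S+Z(.3135),velocity=.05,f_stop=2))
im=vision.grab_frame("side");save(im,"s3.png",3,(200,130,400,330))
print(pose()[0],F(),robot.current_time_s())
E
```

```text
False
[ 0.51806223 -0.20215622  0.31650461] [ 0.227  0.096 -0.989] [-0.022  0.003 -1.392]
False
[ 0.54788313 -0.19799057  0.31350553] [-0.049  0.014 -1.308] 15.3583
```

View pics/s3.png

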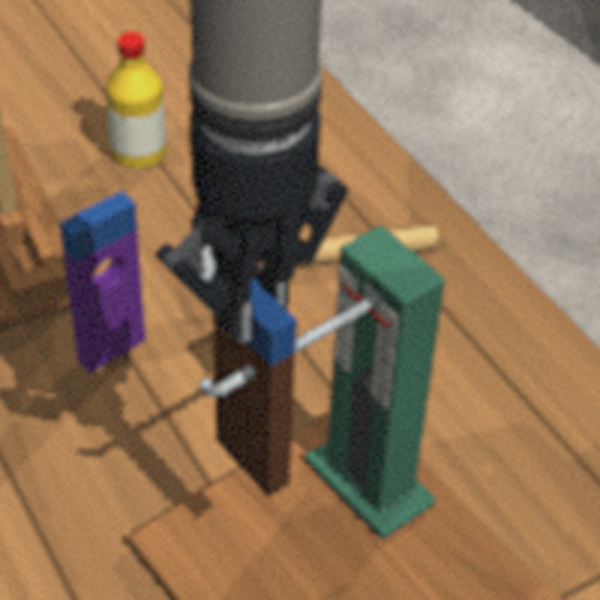

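The arm passes through the hole: the tip shows at crop (215,385), left of the board, and the arm continues on the right. Next I lower it slowly.

```bash
python3 - <<'E'
from h import *
def down(z,v=.025):
    p=pose()[0];robot.line_to([.548,-.198,z],velocity=v);robot.pause(.4);f=F(12);print(round(z,4),f,pose()[0].round(4));return f[2]
w=down(.298)
for z in(.285,.272): f=down(z)
# stiffness 35 N/m: go to zero
for _ in range(5):
    z=pose()[0][2]+np.clip(f/35,-.012,.006)
    f=down(z,.02)
    if abs(f)<.04: break
print(robot.current_time_s())
im=vision.grab_frame("side");save(im,"s4.png",3,(200,130,400,330))
E
```

```text
0.298 [ 0.17  -0.023 -0.994] [ 0.548 -0.198  0.298]
0.285 [-0.177 -0.405 -0.851] [ 0.548 -0.198  0.285]
0.272 [-0.528 -0.1   -0.32 ] [ 0.548 -0.198  0.272]
0.2628 [ 0.898  0.072 -0.169] [ 0.5481 -0.198   0.2629]
0.2581 [-0.409 -0.017 -0.013] [ 0.5478 -0.198   0.258 ]
21.4583
```

```bash
python3 - <<'E'
from h import *
o=[]
for _ in range(60): robot.pause(.03);o.append(robot.current_contact_force())
o=np.array(o);print(o.mean(0),o.std(0),o[:30].mean(0),o[30:].mean(0),robot.current_time_s())
E
```

```text
[-0.81911242 -0.03648966 -0.03276628] [0.45754565 0.43819658 0.52645944] [-0.71285726 -0.0396832  -0.01879534] [-0.92536758 -0.03329612 -0.04673723] 23.5083
```

View pics/s4.png

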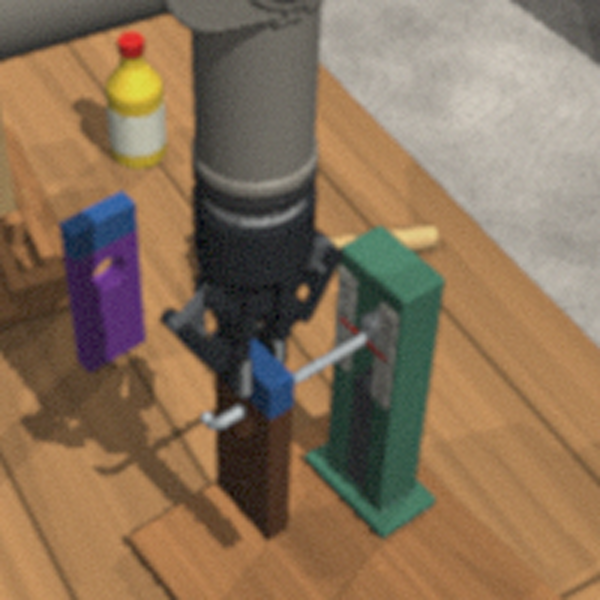

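The hook has dipped about 35 mm with the force near zero, which matches the weight of about 1.25 N, so I'm releasing it.

```bash
python3 - <<'E'
from h import *
t=robot.current_time_s
for g in(.23,.245,.27,.33,.42):
    fingers.gripper_to(g,force=20);robot.pause(.15);print(g,robot.current_finger_gap(),robot.current_gripper_force(),t())
im=vision.grab_frame("side");save(im,"s5.png",2,(200,130,400,330));a=im.astype(int)
robot.pause(.1);b=vision.grab_frame("side").astype(int)
print(np.abs(a-b)[230:330,260:330].mean())
robot.line_to([.548,-.198,.36],velocity=.06)
c=vision.grab_frame("side");save(c,"s6.png",3,(200,130,400,330));print(t(),pose()[0])
E
```

```text
0.23 0.22819398000783922 17.06370234489441 23.9583
0.245 0.24553562545526653 0.0 24.325
0.27 0.2686538407963489 0.0 24.6917
0.33 0.33005122183552693 0.0 25.0667
0.42 0.417208193551455 0.0 25.4667
3.4710952380952382
27.5667 [ 0.54784947 -0.19808673  0.35966658]
```

View pics/s6.png

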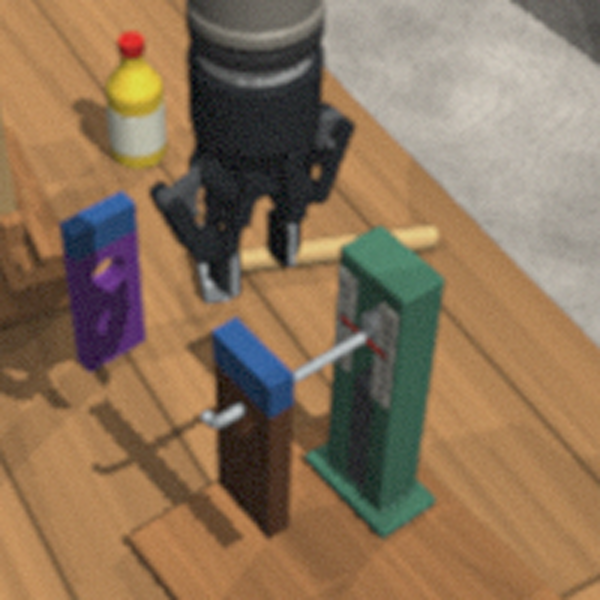

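The board hangs freely on the arm (crop (250,430)) with the hook still dipped and the gripper clear above. Next comes the button, with the wrist turned so the camera faces away from the board.

```bash
python3 - <<'E'
from h import *
t=robot.current_time_s
robot.line_to([.548,-.198,.42],velocity=.15)
B=[.5645,-.343]
robot.move_to(B+[.40],[180,0,-82.2]); fingers.gripper_to(0.)
robot.line_to(B+[.10],velocity=.15);robot.pause(1.5)
g=lambda:vision.grab_frame("side").astype(int)
p=pose();w=vision.grab_frame("wrist");r=recognise("hold_button_top","wrist")
a=g();robot.pause(.17);b=g();robot.pause(.13);c=g();sl=np.s_[230:310,265:300]
print("motion",np.abs(a-b)[sl].mean(),np.abs(a-c)[sl].mean(),np.abs(a-b)[:60,:60].mean(),t())
print(r,proj(cam("wrist",p),B+[.038]))
h=robot.line_to(B+[.03],velocity=.025,f_stop=7)
print(h,pose()[0],F(4),t());save(vision.grab_frame("side"),"s7.png",3,(230,200,430,400))
E
```

```text
motion 4.032261904761905 3.970833333333333 2.5856481481481484 34.7167
[{'rect': [275.4, 240.1, 61.4, 53.2], 'p': 0.7}] [274.22159268 242.88463207]
True [ 0.56445884 -0.34302715  0.05144731] [-0.572  0.702  4.438] 36.6
```

View pics/s7.png

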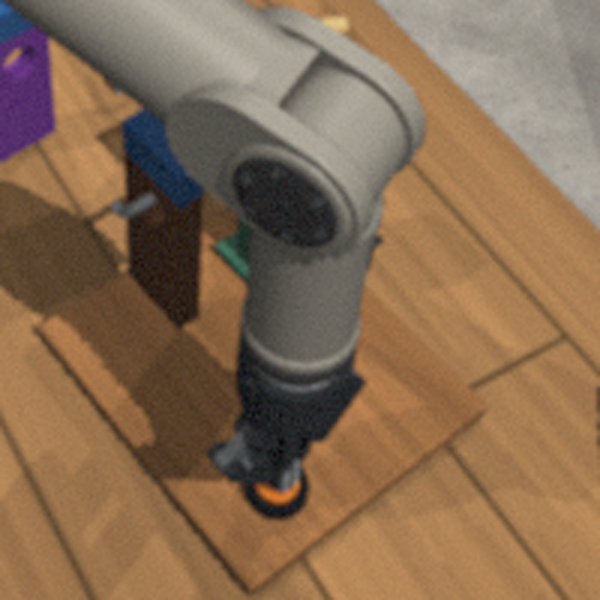

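The fingertip is centred on the orange button at crop (277,490), but the settled force of 4.4 N is just short of full travel. I'll press slightly more, then release.

```bash
python3 - <<'E'
from h import *
B=[.5645,-.343]
print(robot.line_to(B+[.044],velocity=.015,f_stop=10));robot.pause(.2);print(pose()[0],F(8))
robot.line_to(B+[.10],velocity=.06);robot.line_to(B+[.40],velocity=.2);robot.move_to([.30,-.42,.42],[180,0,-60])
robot.pause(.5);save(vision.grab_frame("side"),"s8.png",2,(150,100,430,400));print(robot.current_time_s())
E
```

```text
True
[ 0.56448987 -0.34296387  0.05121517] [-0.57   0.593  5.483]
41.4667
```

View pics/s8.png

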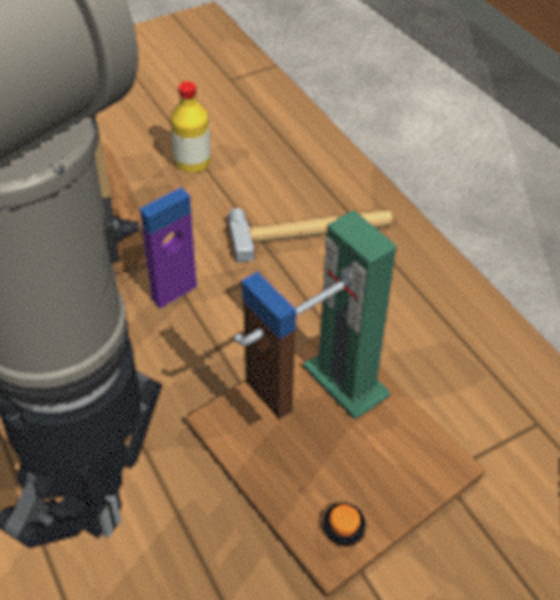

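The board hangs on the hook, the button is back up at (345,520), and the arm is clear. The press ended on a hard stop, so the button went fully down.

```bash
python3 -c "
from station import workorder
print(workorder.close_job())"
```

```text
the job is handed in; nothing more can be done
None
```

The sample board hangs freely on the sprung hook, the hold button was pressed fully and came back up, and the job was handed in after about 42 s on the robot's clock; the pale boards, hammer and glue were left untouched.

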